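# Leak-test cap on a vacuum sealer

## Robot

A 6-joint arm with a two-finger parallel gripper is mounted at the origin on a cart in front of the work surface, level with it; the furniture and walls round the work are solid. World frame = base frame: x ahead of the robot, y to its left, z up, the work surface at z = 0. Lengths are in m, angles in rad, forces in N, time in s.
With the tool pointing down it reaches from about 0.3 to 0.875 m from the base axis. Payload 6.4 kg.
Tool frame: the origin (TCP) lies midway between the tips of the shut fingers; the grasp point (between the pads) lies 19 mm behind it; z points along the fingers, y is the line along which they close (so a half turn about z gives the same grasp; the last joint's range is limited). The gripper opens to 88 mm and grips with 3 to 60 N. Pads are 18 mm wide; open, the fingers measure 123 mm over their backs; the gripper's body (75 mm by 187 mm) begins 45 mm behind the grasp point.
Start: joints at [0.907, 0.181, 1.607, -0, 1.354, -0.206], TCP at [0.254, 0.516, 0.239] pointing down, gripper open.
Joint ranges: [-2.99, 2.99], [-0.89, 2.07], [0.3, 2.58], [-1.14, 4.28], [0, 2.63], [-3.12, 3.12]. Speed limits (rad/s): [2.57, 2.57, 3.01, 3.14, 3.14, 3.14].

## Interface

Orientations are given as a unit quaternion [x, y, z, w].
In Python, from workcell import arm, imaging gives the robot as it stands. The module is installed in compiled form; this text tells all that it offers.
- The arm moves only by the shell command python3 -m crank 'ROWS'. ROWS is JSON, a list that holds one entry, the list of rows, each a list of 5 numbers: the shift along the world's x, y, z in cm, then the turn about the world's z in degrees, then the closure, from 0 (fully open) to 1 (shut). A call has 1 to 8 rows; each row is the pose to reach, as a shift and turn from the pose commanded when the call began; what a row does not reach only later rows make up. A row lasts 1/12 s, in which the tool goes at most 41.7 mm and 7.16 degrees, less where a joint would pass 70% of its speed; a pose out of reach is approached as far as the arm can. A call with a gripper value outside its range is refused whole. The fingers move at their own pace and stop on an object; the grip force is fixed at half the most. Time passes only in rows, so rows that repeat a pose let the fingers close. It gives the time, the measured TCP pose, the force, the opening and the grip force at its end, in the units of the state.
- arm.observe(): the state, without advancing time (a new reading comes with each control period).
- imaging.get_image(name): name is "side" or "top"; returns (picture, depth): 420x560x3 uint8, blue, green, red; 420x560 float32, m along the optical axis (not along the pixel's ray), 0 where there is no reading.
- imaging.camera_params(name): a dict with "fov_y" (degrees; the focal length in pixels is half the picture's height over the tangent of half this angle, whatever the lens; pixels are square), "cx", "cy" (the principal point, pixels), "position" and "rotation" of the camera in the world. Camera axes: x right, y down, z forward; pixel columns grow to the right and rows downward; lengths in m; the calibration is good to about 2 mm. A picture is of the moment at which its call begins. camera_params takes no time and is no camera call.
- arm.finish_job(): hands the job in; it is judged then, once.
The state is a dict: "t": time; "joint_pos": joint angles; "qd": joint speeds; "joint_efforts": joint torques, N m; "ee_pos": TCP position; "tcp_rot": TCP orientation; "ft_force": force on the tool from outside, world axes, zero at the start; "torque": the same for the moment, N m; "width": opening from 0.0 (shut) to 1.0 (fully open); "gripper_force": force on a finger pad.
Only numpy, scipy, OpenCV 4.12 (cv2) and the standard library are available. Lean on these libraries where they do the work, as an engineer would, in place of code of your own. Each camera call takes 0.05 s, during which the arm holds its last target. There are 200 camera calls.

## Task

Get the kitchen vacuum sealer ready for its leak test: press its round key fully down and let it come up (this wakes it), then do the same with its oblong key (this picks the test), leaving the square key alone. Then take the loose dark grey cap and push it straight down over the metal stud until it clicks, and keep pressing past the click so that the rubber seal under the cap is squeezed. Finish like that, still gripping the cap and pressing it down; do not let go, and do not disturb the tin, the salt shaker or the roll of tape.

Things in the scene. Friction and masses are not known exactly. Their poses are not given: they have to be found in the camera images.
- sealer: the vacuum sealer, a flat white box with a metal deck, 115 (x) x 270 (y) x 45 (z) mm, fixed to the worktop. Origin at the centre of its underside; x towards the wall (roughly), y along its length towards the stud, z up
- stud_seat (a point): point on the axis of the steel stud, level with the top of the uncompressed rubber seal ring (46 mm across) round the stud's foot, 6 mm above the metal deck. The stud rises 30 mm above this point, is 27 mm across and tapers to 16 mm at the top; four sprung brass balls stick out of it 9.5 mm above this point, to 35 mm across. z up
- cap_mid (a point): centre of the loose dark grey cap, 29 mm above its rim: an upright cylinder with fine ribs, 46 mm across, 58 mm high, closed on top, standing mouth down on the worktop. Its bore is 36 mm wide and 44 mm deep, with a snap bead in the mouth that narrows it to 31 mm. z towards the closed top. On the stud, rim just on the seal, this point is 29 mm above stud_seat
- gasket (a joint): squeeze of the rubber seal: 0 free, 0.004 fully squeezed; it pushes back with 2.5 N per mm, so 10 N squeezes it fully. It only stays squeezed while the cap is being pressed
- cap: the same loose cap, about 80 g; origin at the centre of its rim (mouth), z towards its closed top. Pushing it onto the stud meets a resistance that grows to some 5 to 8 N once the rim is 10 mm above the seal; at the click, about 5 mm above the seal, the force drops and the cap is drawn down, and the force rises again as the rim squeezes the seal
- key_round (a joint): travel of the round key: 0 up, 0.005 fully down; it springs back up when let go (1.6 N to start it, 3.6 N fully down)
- key_round_top (a point): middle of the top face of the round key, 26 mm across, when up 12 mm above the metal deck of the sealer. z up. All three keys are equally high and stand in a row, 46 mm from centre to centre, along the sealer's y axis, 97 to 189 mm from the stud; which key has which place changes
- key_oblong (a joint): travel of the oblong key: 0 up, 0.005 fully down; it springs back up when let go (1.6 N to start it, 3.6 N fully down)
- key_oblong_top (a point): middle of the top face of the oblong key, 36 (sealer's x) x 14 mm, when up 12 mm above the metal deck of the sealer. z up. All three keys are equally high and stand in a row, 46 mm from centre to centre, along the sealer's y axis, 97 to 189 mm from the stud; which key has which place changes
- key_square (a joint): travel of the square key: 0 up, 0.005 fully down; it springs back up when let go (1.6 N to start it, 3.6 N fully down)
- key_square_top (a point): middle of the top face of the square key, 24 x 24 mm, when up 12 mm above the metal deck of the sealer. z up. All three keys are equally high and stand in a row, 46 mm from centre to centre, along the sealer's y axis, 97 to 189 mm from the stud; which key has which place changes
- tin_fish: bystander: low round fish tin, 86 mm across, 40 high; origin at the centre of its underside, z up
- salt_shaker: bystander: salt shaker, 44 mm across, 90 high; origin at the centre of its underside, z up
- tape_roll: bystander: black roll of tape lying flat, 62 mm across, 19 high; origin at the centre of its underside, z up
Mind the look-alikes: they are no part of the job. Of the things that look like the cap, take the one that is farthest from the robot's base at the start.

How it is judged:
On the way, in this order (a step that is already met when the one before it is completed fails the run):
1. the round key is pressed down, the other keys up (value of joint key_round above 0.003 m and value of joint each of key_oblong, key_square below 0.0015 m), for 0.05 s.
2. then the oblong key is pressed down, the other keys up (value of joint key_oblong above 0.003 m and value of joint each of key_round, key_square below 0.0015 m), for 0.05 s.
3. then the cap is snapped onto the stud, its rim down on the seal, upright (z of cap_mid in the frame of stud_seat below 0.031 m and horizontal distance between cap_mid and stud_seat below 0.004 m and angle between cap_mid's own z axis and vertical below 0.1 rad), for 0.1 s.
At the end, for the whole second after the job is handed in: The cap is on the stud (within 4 mm of its axis, tilt under 0.1 rad, rim down on the seal), the seal is squeezed by more than 1.5 mm by the pressing arm, the fingers still grip the cap (contact over 2 N, grasp point within 35 mm of the cap's centre), and all keys are up (all of step 3 and value of joint gasket above 0.0015 m and contact force between the fingers and cap above 2 N and distance between the grasp point and cap_mid below 0.035 m and value of joint each of key_round, key_oblong, key_square below 0.0015 m); the arm keeps its last pose, push and grip.
It fails at once if the square key is pressed (value of joint key_square above 0.003 m).
It fails at once if the low fish tin is shifted by more than 3 cm or tipped (distance of tin_fish from where it was at the start of the episode above 0.03 m or angle between tin_fish's own z axis and vertical above 0.5 rad).
It fails at once if the salt shaker is shifted by more than 3 cm or tipped (distance of salt_shaker from where it was at the start of the episode above 0.03 m or angle between salt_shaker's own z axis and vertical above 0.5 rad).
It fails at once if the roll of tape is shifted by more than 3 cm or tipped (distance of tape_roll from where it was at the start of the episode above 0.03 m or angle between tape_roll's own z axis and vertical above 0.5 rad).
It also fails if it takes over 54 s, if anything falls off the work surface, if the arm or the gripper's body presses on something with over 40 N, if the wrist force passes 120 N, or if a joint passes its speed limit or range.

## Working session

There is one attempt and no reset: what is moved stays moved. The work goes in short steps, Python scripts to look and compute and a shell command to move; the robot and the scene stay as the last step left them, time stands still between calls to the robot, and variables do not carry over. Pictures are saved under pics/ and viewed, at most 10 in all, crops included, and the job is handed in when it is done.

```bash
mkdir -p pics
cat > h.py <<'E'
import numpy as np, cv2
from workcell import arm, imaging
def cam(n):
    p=imaging.camera_params(n); f=210/np.tan(np.radians(p["fov_y"])/2)
    return p,f,np.array(p["position"]),np.array(p["rotation"])
def ray(n,u,v,z):
    p,f,o,R=cam(n); d=R@np.array([(u-p["cx"])/f,(v-p["cy"])/f,1.]); return o+d*(z-o[2])/d[2]
def proj(n,X):
    p,f,o,R=cam(n); c=R.T@(np.array(X)-o); return c[0]/c[2]*f+p["cx"],c[1]/c[2]*f+p["cy"]
def cloud(n,D):
    p,f,o,R=cam(n); v,u=np.mgrid[:420,:560]
    return np.stack([(u-p["cx"])/f*D,(v-p["cy"])/f*D,D],-1)@R.T+o
E
python3 - <<'E'
from h import *
for n in("side","top"):
    I,D=imaging.get_image(n); cv2.imwrite(f"pics/{n}0.png",I); np.save(f"{n}0.npy",D)
    print(n,imaging.camera_params(n))
print(arm.observe())
E
```

```text
side {'fov_y': 42.55862763090063, 'cx': 277.9250703006447, 'cy': 212.11015855373142, 'position': array([-0.08665222, -0.99840564,  0.61154953]), 'rotation': array([ 0.82001545, -0.22749036,  0.15358059, -0.50223082])}
top {'fov_y': 43.45854988412323, 'cx': 287.2978155870335, 'cy': 206.20696953152145, 'position': array([ 0.29544694, -0.05906474,  1.38466414]), 'rotation': array([ 0.71275349, -0.6960477 ,  0.06496525, -0.05726756])}
{'t': 0.1, 'joint_pos': array([ 9.06716248e-01,  1.81440744e-01,  1.60788635e+00, -5.50125962e-06,
        1.35377889e+00, -2.06295401e-01]), 'qd': array([ 0.00236482, -0.00256046, -0.00395704, -0.00057652, -0.00170791,
        0.00108231]), 'joint_efforts': array([ 1.31918583e-03, -4.34825957e+01, -3.42696154e+01,  7.04262243e-02,
        3.40760162e-02, -5.46476792e-05]), 'ee_pos': array([0.25381816, 0.51542765, 0.23792531]), 'tcp_rot': array([ 2.26898247e-01,  9.73918176e-01, -6.87269912e-04, -3.16560334e-04]), 'ft_force': array([ 0.72419334, -0.67158722, -0.99111141]), 'torque': array([0.04028177, 0.00628476, 0.00345412]), 'gripper_force': 0.0, 'width': 0.9994128541078043}
```

```bash
sed -i 's/np.array(p\["rotation"\])/Rotation.from_quat(p["rotation"]).as_matrix()/; 1a from scipy.spatial.transform import Rotation' h.py; python3 -c "
from h import *
print(proj('top',[.5,0,0]),proj('side',[.5,0,0]))"
```

```text
(np.float64(260.0718676397436), np.float64(219.53542709422683)) (np.float64(260.39181957273735), np.float64(223.10181244211913))
```

View pics/top0.png

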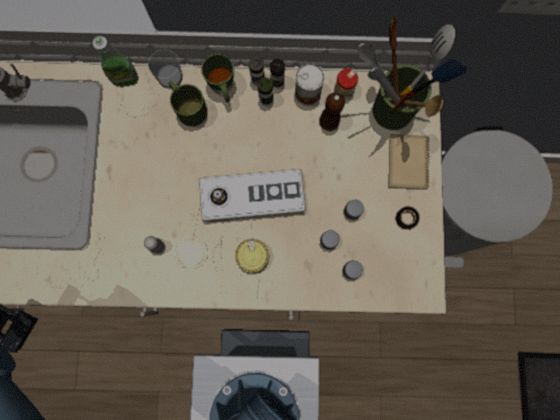

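View pics/side0.png

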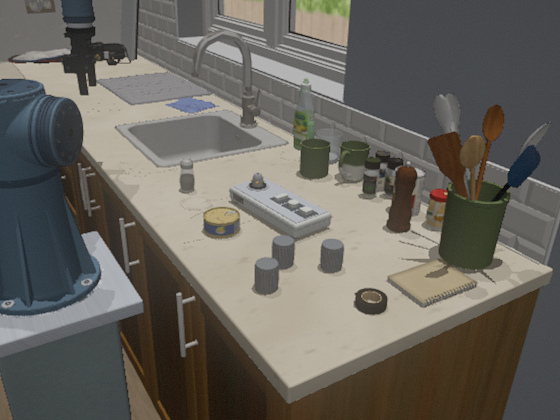

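Run:
```python
from h import *
I=cv2.imread("pics/top0.png"); D=np.load("top0.npy"); P=cloud("top",D)
a=cv2.resize(I[160:230,190:310],None,fx=4.6,fy=4.6,interpolation=cv2.INTER_CUBIC)
b=cv2.resize(I[185:290,305:385],None,fx=3,fy=3,interpolation=cv2.INTER_CUBIC)
c=np.zeros((330,a.shape[1]+b.shape[1],3),np.uint8); c[:a.shape[0],:a.shape[1]]=a; c[:b.shape[0],a.shape[1]:]=b
cv2.imwrite("pics/crop1.png",np.clip(c*1.7,0,255).astype(np.uint8))
med=lambda u,v:np.median(P[v-2:v+3,u-2:u+3].reshape(-1,3),0).round(4)
for uv in [(354,210),(330,240),(353,270),(219,196),(257,192),(273,192),(291,190),(238,195),(230,210)]: print(uv,med(*uv),ray("top",*uv,.058)[:2].round(4))
# blobs by height near caps
Z=P[...,2]
roi=np.zeros(Z.shape,bool); roi[185:290,310:385]=1
m=(roi&(Z>.045)&(D>0)).astype(np.uint8)
n,l,s,ce=cv2.connectedComponentsWithStats(m)
for i in range(1,n):
    if s[i,4]>30: print("cap",s[i],ce[i],ray("top",*ce[i],.058)[:2],np.median(Z[l==i]),np.median(I[l==i],0))
roi[:]=0; roi[160:225,195:310]=1
m=(roi&(Z>.03)&(D>0)).astype(np.uint8)
c,_=cv2.findContours(m,0,2); r=cv2.minAreaRect(max(c,key=cv2.contourArea)); print(r)
bp=np.array([ray("top",*q,.045)[:2] for q in cv2.boxPoints(r)]); print(bp, bp.mean(0))
print(np.percentile(Z[m>0],[5,25,50,75,95]))
```

```text
(354, 210) [ 0.522  -0.2414  0.0574] [ 0.5219 -0.2417]
(330, 240) [ 0.4433 -0.1811  0.0575] [ 0.4435 -0.1809]
(353, 270) [ 0.3694 -0.2393  0.0572] [ 0.3693 -0.2393]
(219, 196) [0.5456 0.102  0.0794] [0.5497 0.1045]
(257, 192) [0.5628 0.0076 0.0556] [0.5626 0.0077]
(273, 192) [ 0.5635 -0.0333  0.0571] [ 0.5637 -0.0334]
(291, 190) [ 0.5702 -0.0795  0.0563] [ 0.5701 -0.0795]
(238, 195) [0.5562 0.0573 0.045 ] [0.5536 0.056 ]
(230, 210) [0.5161 0.0763 0.0453] [0.5141 0.0749]
cap [346 200  18  18 259] [354.54826255 208.1969112 ] [ 0.52666141 -0.24307159] 0.0571854756278698 [105. 103. 102.]
cap [321 230  19  19 262] [330.1870229  238.88167939] [ 0.44630777 -0.1813622 ] 0.05730108214658891 [107. 105. 105.]
cap [344 261  19  19 272] [353.35661765 269.45588235] [ 0.37070359 -0.24017271] 0.057902386814643325 [105. 103. 102.]
((251.7254180908203, 194.97950744628906), (43.90983581542969, 104.11609649658203), 84.80557250976562)
[[ 0.59893091  0.16304053]
 [ 0.63108223 -0.10611172]
 [ 0.51550148 -0.11843595]
 [ 0.48446384  0.14693821]] [0.55749461 0.02135777]
[0.03768557 0.04221589 0.04471966 0.04746584 0.05627271]
```

View pics/crop1.png

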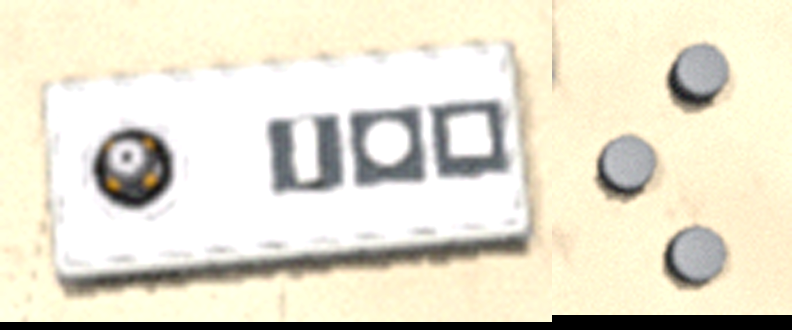

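Top0 shows the sealer with the stud at (219,196) and the keys oblong (257,193), round (275,191) and square (292,189). The tin is at (252,256), the shaker at (153,245) and the tape at (407,217).
Cap candidates are (354,208), (330,239) and (353,269). They are 0.58, 0.48 and 0.44 m from the base, so (354,208) is the farthest and is the one to take. The crop confirms it.

Run:
```python
from h import *
I=cv2.imread("pics/top0.png"); D=np.load("top0.npy"); P=cloud("top",D)
g=cv2.cvtColor(I,6)
# sealer axis from keys; key centres from bright blobs inside grey patches
for nm,(u,v),z in [("obl",(257,193),.057),("round",(275,191),.057),("sq",(292,189),.057)]:
    w=g[v-9:v+10,u-9:u+10].astype(np.uint8); t,_=cv2.threshold(w,0,255,8)
    n,l,s,c=cv2.connectedComponentsWithStats((w>t).astype(np.uint8),connectivity=4); k=l[9,9]
    if k: p=c[k]+[u-9,v-9]; print(nm,s[k],p,ray("top",*p,z)[:2].round(4))
w=g[182:212,204:234]; m=(w<110).astype(np.uint8); c,_=cv2.findContours(m,0,2); c=max(c,key=cv2.contourArea)
(p,r)=cv2.minEnclosingCircle(c); p=np.array(p)+[204,182]; print("seal",p,r,ray("top",*p,.050)[:2].round(4))
# side view cross-check by depth: cap top face & seal
S=np.load("side0.npy"); Q=cloud("side",S)
m=(Q[...,2]>.054)&(Q[...,2]<.062)&(abs(Q[...,0]-.525)<.035)&(abs(Q[...,1]+.243)<.035)
q=Q[m]; print("cap side",len(q),((q.min(0)+q.max(0))/2).round(4),q.mean(0).round(4))
m=(P[...,2]>.054)&(P[...,2]<.062)&(abs(P[...,0]-.525)<.035)&(abs(P[...,1]+.243)<.035)
q=P[m]; print("cap top",len(q),q.mean(0).round(4))
m=(Q[...,2]>.068)&(Q[...,2]<.09)&(abs(Q[...,0]-.549)<.035)&(abs(Q[...,1]-.107)<.035)
q=Q[m]; print("stud side",len(q),q.mean(0).round(4),q.max(0))
m=(P[...,2]>.074)&(P[...,2]<.09)&(abs(P[...,0]-.549)<.035)&(abs(P[...,1]-.107)<.035)
q=P[m]; print("stud top",len(q),q.mean(0).round(4),q.max(0))
m=(Q[...,2]>.0535)&(Q[...,2]<.062)&(abs(Q[...,0]-.565)<.035)&(Q[...,1]<.03)&(Q[...,1]>-.11)
q=Q[m]; h=np.histogram(q[:,1],14,(-.11,.03)); print(h)
```

```text
obl [  0   0  19  19 182] [257.56043956 192.87912088] [0.5606 0.0062]
round [ 3  4 10 10 77] [273.75324675 190.36363636] [ 0.5682 -0.0352]
sq [ 4  5 10  9 78] [291.61538462 189.01282051] [ 0.5729 -0.081 ]
seal [218.66666698 196.33333302] 8.975374221801758 [0.5504 0.1063]
cap side 200 [ 0.5279 -0.2435  0.0573] [ 0.5269 -0.2458  0.057 ]
cap top 198 [ 0.528  -0.2435  0.0576]
stud side 61 [0.5482 0.1014 0.0753] [0.56187341 0.11557832 0.08206434]
stud top 63 [0.5496 0.1058 0.0793] [0.56136435 0.11804276 0.08547222]
(array([ 0, 12, 24, 17,  3,  0, 18, 20,  7,  0,  0, 24, 16,  0]), array([-0.11, -0.1 , -0.09, -0.08, -0.07, -0.06, -0.05, -0.04, -0.03,
       -0.02, -0.01,  0.  ,  0.01,  0.02,  0.03]))
```

```bash
python3 -m crank '[[[2.5,-4,0,-7,1],[5,-8,0,-14,1],[7.5,-12,0,-21,1],[10,-16,0,-28,1],[12.5,-20,0,-35,1],[15,-24,0,-42,1],[17.5,-28,0,-49,1],[20,-32,0,-56,1]]]'
```

```text
t: 0.77
ee_pos: [0.4312, 0.2313, 0.2386]
tcp_rot: [0.66, 0.751, -0.0, -0.0]
ft_force: [0.6, 0.1, 0.9]
width: 0.42
gripper_force: 0.0
```

```bash
python3 -m crank '[[[0,0,0,0,1],[1.5,-3,-1,0,1],[3,-6.5,-2,0,1],[5,-10,-4,0,1],[7,-14,-6,0,1],[9,-18,-9,0,1],[11,-22,-12,0,1],[11.3,-23.2,-12,0,1]]]'; python3 -m crank '[[[0,0,0,0,1],[0,0,0,0,1]]]'
```

```text
t: 1.43
ee_pos: [0.5421, 0.0037, 0.1183]
tcp_rot: [0.657, 0.754, -0.0, -0.001]
ft_force: [1.0, -0.3, -0.0]
width: 0.003
gripper_force: 0.0
t: 1.6
ee_pos: [0.5416, 0.0034, 0.1186]
tcp_rot: [0.659, 0.753, -0.001, -0.002]
ft_force: [0.6, 0.4, 1.1]
width: 0.006
gripper_force: 0.0
```

```bash
python3 -m crank '[[[1.2,-2,-1,0,1],[2.5,-3.95,-2.5,0,1],[2.5,-3.95,-4.5,0,1],[2.5,-3.95,-5.7,0,1],[2.5,-3.95,-5.7,0,1],[2.5,-3.95,-5.7,0,1]]]'
python3 - <<'E'
from h import *
a,_=imaging.get_image("top"); b,_=imaging.get_image("side")
s=lambda I,x,y:cv2.resize(I[y:y+100,x:x+130],(390,300),interpolation=cv2.INTER_CUBIC)
cv2.imwrite("pics/press.png",np.clip(np.hstack([s(a,190,140),s(b,220,150)])*1.6,0,255).astype(np.uint8)); print(arm.observe()["ee_pos"])
E
```

```text
t: 2.1
ee_pos: [0.5665, -0.0334, 0.0632]
tcp_rot: [0.657, 0.754, -0.0, -0.001]
ft_force: [0.4, 0.1, -0.2]
width: 0.008
gripper_force: 0.0
[ 0.56780599 -0.03407624  0.06450809]
```

View pics/press.png

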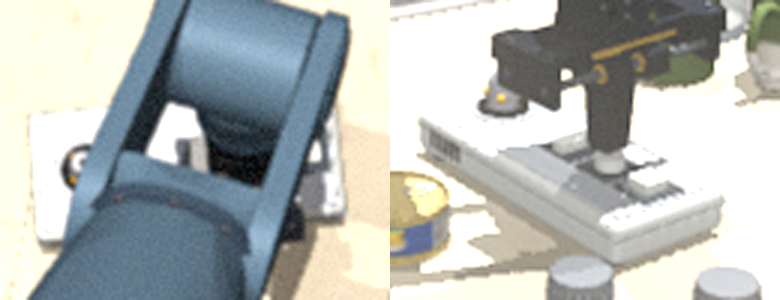

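The side view (right half) shows the shut fingers centred over the middle (round) key, with the neighbouring keys clear.

```bash
python3 -m crank '[[[0,0,-0.5,0,1],[0,0,-0.8,0,1],[0,0,-1,0,1],[0,0,-1,0,1]]]'; python3 -m crank '[[[0,0,-0.1,0,1],[0,0,-0.2,0,1],[0,0,-0.2,0,1]]]'
```

```text
t: 2.53
ee_pos: [0.568, -0.0349, 0.0537]
tcp_rot: [0.658, 0.753, 0.0, 0.0]
ft_force: [1.2, 2.1, 2.7]
width: 0.006
gripper_force: 1.5
t: 2.78
ee_pos: [0.568, -0.035, 0.0524]
tcp_rot: [0.658, 0.753, 0.0, 0.0]
ft_force: [-0.3, 2.8, 8.0]
width: 0.004
gripper_force: 4.3
```

Pressed to the bottom: the force passed 3.6 N and reached 8 N. Next I lift and move to the oblong key.

```bash
python3 -m crank '[[[0,0,2,0,1],[0,0,3,0,1],[-0.3,2.3,3,0,1],[-0.6,4.55,3,0,1],[-0.6,4.55,1.5,0,1],[-0.6,4.55,1,0,1],[-0.6,4.55,1,0,1]]]'
python3 - <<'E'
from h import *
b,_=imaging.get_image("side")
cv2.imwrite("pics/press2.png",np.clip(cv2.resize(b[150:250,220:350],(520,400),interpolation=cv2.INTER_CUBIC)*1.6,0,255).astype(np.uint8)); print(arm.observe()["ee_pos"])
E
```

```text
t: 3.37
ee_pos: [0.56, 0.0105, 0.0598]
tcp_rot: [0.657, 0.754, -0.001, -0.001]
ft_force: [0.2, 1.0, 0.3]
width: 0.006
gripper_force: 0.0
[0.56066493 0.01010692 0.06058011]
```

View pics/press2.png

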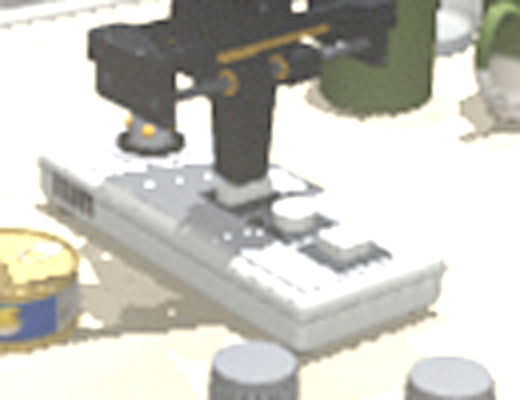

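The fingers are on the oblong key, and the round and square keys are up. Pressing it now.

```bash
python3 -m crank '[[[0,0,-0.3,0,1],[0,0,-0.6,0,1],[0,0,-0.8,0,1],[0,0,-0.8,0,1]]]'
```

```text
t: 3.75
ee_pos: [0.562, 0.0097, 0.0536]
tcp_rot: [0.658, 0.753, 0.0, 0.001]
ft_force: [1.3, -0.9, 3.1]
width: 0.005
gripper_force: 1.5
```

```bash
python3 -m crank '[[[0,0,-0.15,0,1],[0,0,-0.2,0,1],[0,0,-0.2,0,1]]]'
```

```text
t: 4.0
ee_pos: [0.5621, 0.0097, 0.0524]
tcp_rot: [0.658, 0.753, -0.0, 0.001]
ft_force: [-1.4, -3.3, 7.9]
width: 0.003
gripper_force: 3.8
```

```bash
python3 -m crank '[[[0,0,4,0,1],[0,0,8,0,0.5],[-0.5,-4,10,0,0],[-1,-8,10,0,0],[-1.5,-12,10,0,0],[-2,-16,10,0,0],[-2.7,-20,10,0,0],[-3.4,-24,10,0,0]]]'; python3 -m crank '[[[0,-1.3,0,0,0],[0,-1.3,0,0,0],[0,-1.3,0,0,0]]]'
```

```text
t: 4.67
ee_pos: [0.5267, -0.2312, 0.1513]
tcp_rot: [0.658, 0.753, 0.0, -0.0]
ft_force: [0.4, 0.1, 0.0]
width: 0.512
gripper_force: 0.0
t: 4.92
ee_pos: [0.5271, -0.2425, 0.1508]
tcp_rot: [0.658, 0.753, 0.0, -0.001]
ft_force: [0.4, 1.1, -0.2]
width: 0.739
gripper_force: 0.0
```

```bash
python3 -m crank '[[[0,-0.1,-2,0,0],[0,-0.1,-4,0,0],[0,-0.1,-6,0,0],[0,-0.1,-7.5,0,0],[0,-0.1,-7.5,0,0]]]'
python3 - <<'E'
from h import *
a,_=imaging.get_image("top"); b,_=imaging.get_image("side")
s=lambda I,x,y:cv2.resize(I[y:y+100,x:x+130],(390,300),interpolation=cv2.INTER_CUBIC)
cv2.imwrite("pics/cap.png",np.clip(np.hstack([s(a,290,160),s(b,270,190)])*1.6,0,255).astype(np.uint8)); o=arm.observe();print(o["ee_pos"],o["width"])
E
```

```text
t: 5.33
ee_pos: [0.5255, -0.2396, 0.0727]
tcp_rot: [0.657, 0.754, -0.0, -0.004]
ft_force: [-0.4, 0.2, 0.0]
width: 0.998
gripper_force: 0.0
[ 0.52743889 -0.24158865  0.07601809] 0.9994793004432003
```

View pics/cap.png

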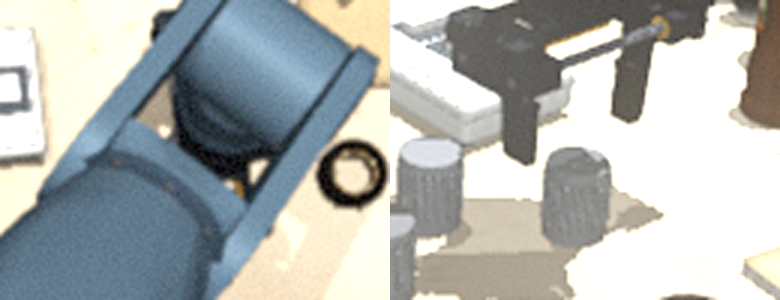

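The fingers straddle the far cap, whose top is at about (577,160) in the side crop. Descending and closing.

```bash
python3 -m crank '[[[0,-0.15,-2,0,0],[0,-0.15,-4,0,0],[0,-0.15,-5.3,0,0],[0,-0.15,-5.3,0,0],[0,-0.15,-5.3,0,1],[0,-0.15,-5.3,0,1],[0,-0.15,-5.3,0,1],[0,-0.15,-5.3,0,1]]]'; python3 -m crank '[[[0,0,0,0,1],[0,0,0,0,1],[0,0,0,0,1],[0,0,0,0,1],[0,0,0,0,1]]]'
```

```text
t: 6.1
ee_pos: [0.5282, -0.2457, 0.0246]
tcp_rot: [0.658, 0.753, 0.0, 0.001]
ft_force: [0.0, -0.5, -0.3]
width: 0.721
gripper_force: 0.0
t: 6.52
ee_pos: [0.5277, -0.2453, 0.0238]
tcp_rot: [0.658, 0.753, 0.0, 0.0]
ft_force: [0.6, 0.2, 4.1]
width: 0.508
gripper_force: 30.0
```

```bash
python3 -m crank '[[[0,0,3,0,1],[0,0,6,0,1],[0,0,9,0,1],[0.3,2,12,0,1],[0.5,6,12,0,1],[0.8,10,12,0,1],[1,14,12,0,1],[1.2,18,12,0,1]]]'; python3 -m crank '[[[0.3,4,0,0,1],[0.6,8,0,0,1],[0.9,12,0,0,1],[1,15,0,0,1],[1,17,0,0,1],[1,17,0,0,1],[1,17,0,0,1]]]'
```

```text
t: 7.18
ee_pos: [0.5389, -0.0635, 0.1432]
tcp_rot: [0.658, 0.753, -0.0, -0.0]
ft_force: [1.0, -0.5, -1.8]
width: 0.504
gripper_force: 30.0
t: 7.77
ee_pos: [0.5488, 0.1057, 0.1428]
tcp_rot: [0.657, 0.754, -0.0, -0.0]
ft_force: [0.5, -0.5, -0.6]
width: 0.508
gripper_force: 30.0
```

Run:
```python
from h import *
from scipy.optimize import least_squares
b,S=imaging.get_image("side"); np.save("side1.npy",S); Q=cloud("side",S); o=arm.observe(); t=o["ee_pos"]; print(t)
cv2.imwrite("pics/hold.png",np.clip(cv2.resize(b[110:230,200:330],(650,600),interpolation=cv2.INTER_CUBIC)*1.6,0,255).astype(np.uint8))
def fit(Q,zl,zh,c,r,rad=.03):
    m=(Q[...,2]>zl)&(Q[...,2]<zh)&(np.hypot(Q[...,0]-c[0],Q[...,1]-c[1])<rad); q=Q[m]
    f=least_squares(lambda p:np.hypot(q[:,0]-p[0],q[:,1]-p[1])-r,c,loss="soft_l1",f_scale=.001); print(len(q),f.x.round(4),q[:,2].min().round(4))
fit(Q,.118,.142,t[:2],.023)   # held cap below the fingers
Q0=cloud("side",np.load("side0.npy"))
fit(Q0,.010,.050,[.5275,-.2435],.023) # cap standing
p,f,_,R=cam("side")
print(proj("side",[.550,.106,.081]),proj("side",[.550,.106,.051]),proj("side",[t[0],t[1],.119]))
```

```text
[0.54903782 0.10469576 0.14291675]
150 [0.548  0.1083] 0.1192
383 [ 0.5293 -0.243 ] 0.0101
(np.float64(256.7315162105766), np.float64(173.63657383415233)) (np.float64(256.6646006319315), np.float64(184.41006624180298)) (np.float64(256.7443197103944), np.float64(159.91490074489226))
```

View pics/hold.png

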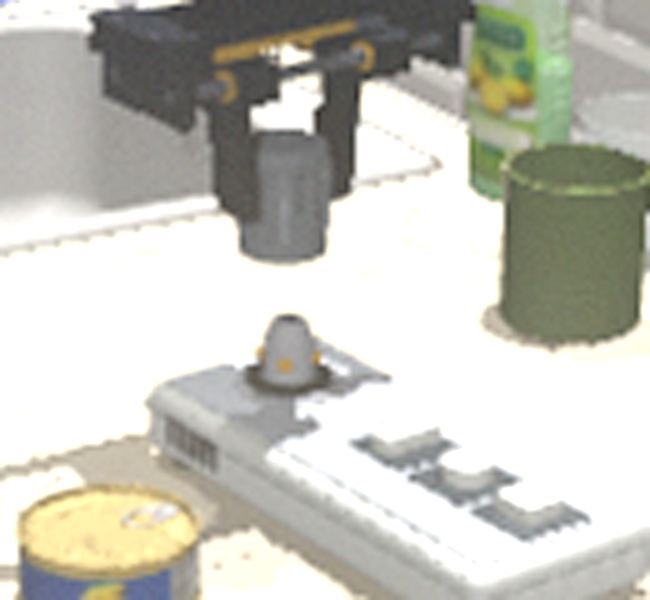

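The held cap's rim is at px ~256.8 and the stud axis at ~257.6, so I shift about 2 mm to image right. That is (+0.15,-0.1) cm in world axes.

```bash
python3 -m crank '[[[0.15,-0.1,-1,0,1],[0.15,-0.1,-2,0,1],[0.15,-0.1,-3,0,1],[0.15,-0.1,-4,0,1],[0.15,-0.1,-4.5,0,1],[0.15,-0.1,-5,0,1],[0.15,-0.1,-5,0,1]]]'; python3 -m crank '[[[0,0,-0.3,0,1],[0,0,-0.6,0,1],[0,0,-0.6,0,1]]]'
```

```text
t: 8.4
ee_pos: [0.5506, 0.1038, 0.0921]
tcp_rot: [0.658, 0.753, -0.0, -0.001]
ft_force: [0.4, 0.2, -1.2]
width: 0.51
gripper_force: 30.0
t: 8.65
ee_pos: [0.5513, 0.1041, 0.0873]
tcp_rot: [0.658, 0.753, 0.0, 0.0]
ft_force: [2.6, 1.3, -2.1]
width: 0.507
gripper_force: 30.0
```

```bash
python3 -m crank '[[[0,0,-0.2,0,1],[0,0,-0.4,0,1],[0,0,-0.4,0,1]]]'; python3 -m crank '[[[0,0,-0.2,0,1],[0,0,-0.4,0,1],[0,0,-0.4,0,1]]]'
```

```text
t: 8.9
ee_pos: [0.5521, 0.1041, 0.0841]
tcp_rot: [0.658, 0.753, 0.001, 0.001]
ft_force: [2.7, 1.9, 2.2]
width: 0.505
gripper_force: 30.0
t: 9.15
ee_pos: [0.5519, 0.1042, 0.0798]
tcp_rot: [0.658, 0.753, 0.001, 0.001]
ft_force: [4.2, 2.3, -1.5]
width: 0.508
gripper_force: 30.0
```

```bash
python3 -m crank '[[[0,0,-0.2,0,1],[0,0,-0.4,0,1],[0,0,-0.4,0,1]]]'
```

```text
t: 9.4
ee_pos: [0.5511, 0.104, 0.0748]
tcp_rot: [0.658, 0.753, 0.0, 0.0]
ft_force: [4.8, 3.4, -3.8]
width: 0.507
gripper_force: 30.0
```

Clicked: the force reversed and the cap is being drawn down. I press on to squeeze the seal, easing sideways a little.

```bash
python3 -m crank '[[[0.05,0.03,-0.1,0,1],[0.05,0.03,-0.2,0,1],[0.05,0.03,-0.2,0,1]]]'
```

```text
t: 9.65
ee_pos: [0.5514, 0.1042, 0.0732]
tcp_rot: [0.658, 0.753, -0.0, -0.0]
ft_force: [2.0, 2.1, 1.8]
width: 0.503
gripper_force: 30.0
```

```bash
python3 -m crank '[[[0.03,0.03,-0.1,0,1],[0.03,0.03,-0.2,0,1],[0.03,0.03,-0.2,0,1]]]'
```

```text
t: 9.9
ee_pos: [0.5515, 0.1043, 0.0715]
tcp_rot: [0.658, 0.753, -0.0, -0.0]
ft_force: [-0.3, 1.3, 5.7]
width: 0.508
gripper_force: 30.0
```

```bash
python3 -m crank '[[[0,0.02,-0.1,0,1],[0,0.02,-0.15,0,1],[0,0.02,-0.15,0,1],[0,0.02,-0.15,0,1]]]'
```

```text
t: 10.23
ee_pos: [0.5515, 0.1043, 0.0707]
tcp_rot: [0.657, 0.753, -0.001, -0.0]
ft_force: [-2.6, 0.7, 10.1]
width: 0.508
gripper_force: 30.0
```

```bash
python3 -m crank '[[[0,0,-0.03,0,1],[0,0,-0.03,0,1],[0,0,-0.03,0,1],[0,0,-0.03,0,1]]]'
python3 - <<'E'
from h import *
b,S=imaging.get_image("side")
cv2.imwrite("pics/end.png",np.clip(cv2.resize(b[110:230,200:330],(650,600),interpolation=cv2.INTER_CUBIC)*1.6,0,255).astype(np.uint8))
E
```

```text
t: 10.57
ee_pos: [0.5515, 0.1044, 0.0707]
tcp_rot: [0.657, 0.753, -0.001, -0.0]
ft_force: [-4.2, 0.3, 13.5]
width: 0.506
gripper_force: 30.0
```

View pics/end.png

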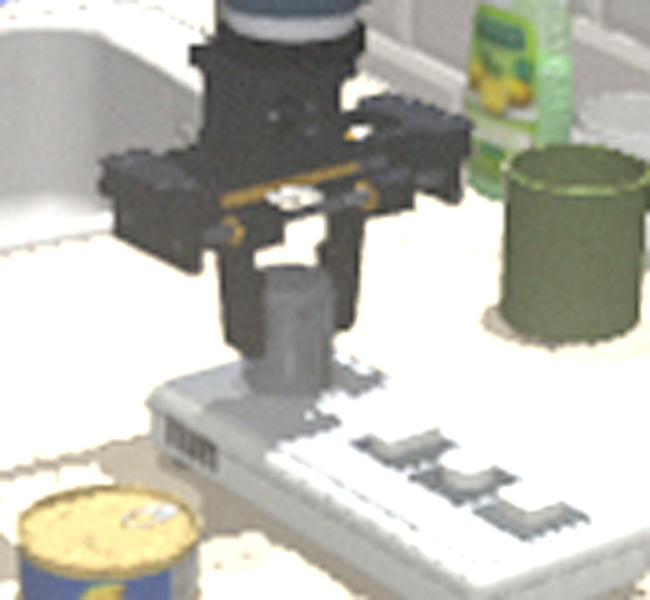

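The cap sits upright and fully down at about (290,330), the keys are up, and the tool presses at about 13 N. Handing in.

```bash
python3 -c "
from workcell import arm
print(arm.finish_job())"
```

```text
the job is handed in; nothing more can be done
None
```

I pressed the round key, then the oblong key, and snapped the cap onto the stud; the job was handed in at about 10.6 s with the gripper still holding the cap and pressing at about 13 N (10 N squeezes the seal fully), and no verdict came back.

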